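Stir the last tumbling chips through the separator screen with the brass drift

ROBOT

A 6-joint arm with a two-finger parallel gripper is mounted at the origin on a cart in front of the work surface, level with it; the furniture and walls round the work are solid. World frame = base frame: x ahead of the robot, y to its left, z up, the work surface at z = 0. Lengths are in m, angles in rad, forces in N, time in s.
With the tool pointing down it reaches from about 0.275 to 0.875 m from the base axis. Payload 12.5 kg.
Tool frame: the origin (TCP) lies at the very end of the fingers, on their centre line; the grasp point (between the pads) lies 19 mm behind it; z points along the fingers, y is the line along which they close (so a half turn about z gives the same grasp; the last joint's range is limited). The gripper opens to 85 mm and grips with 20 to 120 N. Pads are 22 mm wide; open, the fingers measure 114 mm over their backs; the gripper's body (76 mm by 85 mm) begins 54 mm behind the grasp point. The pads swing forward as they close: fully open they stand 13 mm farther back than shut.
Start: joints at [1.034, 0.351, 1.652, -0, 1.139, -0.085], TCP at [0.24, 0.495, 0.231] pointing down, gripper open.
Joint ranges: [-2.75, 2.75], [-0.79, 2.1], [0.01, 2.65], [-1.57, 4.71], [0.07, 3.14], [-2.87, 2.87]. Speed limits (rad/s): [2.22, 2.22, 2.79, 3.14, 3.14, 3.14].

INTERFACE

Orientations are given as a 3x3 rotation matrix whose columns are the frame's x, y, z axes.
In Python, from bench import manip gives the robot as it stands. Calls block until the motion is done:
- manip.move_ptp(position, orientation): joint-space move of the TCP to a pose.
- manip.move_l(position, attitude=None, max_speed=0.15): straight line of the TCP; attitude=None keeps the orientation; max_speed is the mean speed in m/s.
- manip.move_j(angles): joint-space move.
- manip.set_gripper(opening, effort=None): opening from 0.0 (shut) to 1.0 (fully open); effort is the grip in N (None keeps the last); returns when the fingers have stopped.
- manip.dwell(seconds).
- manip.inverse_kinematics(position, orientation): joint angles nearest the present ones, or None.
- manip.grab_frame(name): name is "scene" or "top" or "wrist"; returns (picture, depth): 480x640x3 uint8, red, green, blue; 480x640 float32, m along the optical axis (not along the pixel's ray), 0 where there is no reading.
- manip.get_calibration(name): a dict with "camera_matrix" (3x3 intrinsics, pixels), "R" (3x3) and "t" (3): a world point X has camera coordinates R X + t. Camera axes: x right, y down, z forward; pixel columns grow to the right and rows downward; lengths in m; the calibration is good to about 2 mm. The wrist camera is an equidistant fisheye: a pixel r from the principal point sees the ray r / f radians off the axis. A picture is of the moment at which its call begins: read the wrist's pose just before it. get_calibration takes no time and is no camera call; for the wrist camera it gives the pose at the moment of the call.
A pose or a line that the arm cannot do raises manip.Unreachable and nothing moves.
- manip.sign_off(): hands the job in; it is judged then, once.
Trained networks look in the newest picture that a camera, given by its name, has taken for a name from the list of things; names that differ only in an ending like _2 or _b are one class to them, and where a whole thing is asked for, a point or a joint stands for the part that bears it (a point fixed in the world has none). Each returns a list of dicts, best first, with "confidence" (0 to 1); they miss things now and then, are a little off and sometimes report something else, mostly with a low value. They report only what shows in the picture. A call takes as long as a camera call.
- manip.look_for(camera, name): "at" ([x, y, z] in m, in world coordinates, good to about 4 mm: the middle of the surface that is visible of it).
Readings, each from a call of its own:
- manip.current_time(): time.
- manip.current_qpos(): joint angles.
- manip.current_joint_vel(): joint speeds.
- manip.current_joint_torque(): joint torques, N m.
- manip.current_ee_pos(): TCP position.
- manip.current_tcp_rot(): TCP orientation.
- manip.current_force(): force on the tool from outside, world axes, zero at the start.
- manip.current_ft_torque(): the same for the moment, N m.
- manip.current_grip_width(): opening from 0.0 (shut) to 1.0 (fully open).
- manip.current_grip_force(): force on a finger pad.
Only numpy, scipy, OpenCV 4.12 (cv2) and the standard library are available. Lean on these libraries where they do the work, as an engineer would, in place of code of your own. Each camera call takes 0.05 s, during which the arm holds its last target. There are 200 camera calls.

TASK

Some white tumbling chips are still lying on the separator's screen among the two finished aluminium flanges. Take the brass rod out of the wooden punch block and stir the chips about with it, not with the fingers, until every one has dropped through the openings into the pan below and only the two flanges are left lying flat on the screen. Spill nothing out of the separator, and put the rod back upright in the hole it came from, right down.

Things in the scene. Friction and masses are not known exactly. Their poses are not given: they have to be found in the camera images.
- separator: round steel sieve nested in an aluminium catch pan, fixed, 237 mm across, 116 mm high; two strap handles on its x axis reach 137 mm out. Origin: centre of its underside, z up. The level screen's top is 75 mm above the origin; the wall round it (inner radius 111 mm) rises 41 mm above the screen. Below is a 68 mm deep space where nine fixed chips that ran through already lie.
- screen_centre (a point): centre of the screen's top surface, axes as the separator's. The 3 mm sheet has 21 square openings of 35 mm, sides along x and y, on a 44 mm grid: centres at (44 i, 44 j) mm, i and j from -2 to 2, without the four corners; 9 mm bars lie between them. The eight next to the corners are cut short by the round wall
- chip_1: white ceramic tumbling chip, a chunky triangular prism, about 22 mm a side with blunt corners (every corner 13 mm from the middle) and 14 mm thick, 15 g; origin at its middle, own z along its thickness. At the start it lies flat on the screen's bars, so its origin is 7 mm above the screen.
- chip_2: white ceramic tumbling chip, a chunky triangular prism, about 22 mm a side with blunt corners (every corner 13 mm from the middle) and 14 mm thick, 15 g; origin at its middle, own z along its thickness. At the start it lies flat on the screen's bars, so its origin is 7 mm above the screen.
- chip_3: white ceramic tumbling chip, a chunky triangular prism, about 22 mm a side with blunt corners (every corner 13 mm from the middle) and 14 mm thick, 15 g; origin at its middle, own z along its thickness. At the start it lies flat on the screen's bars, so its origin is 7 mm above the screen.
- chip_4: white ceramic tumbling chip, a chunky triangular prism, about 22 mm a side with blunt corners (every corner 13 mm from the middle) and 14 mm thick, 15 g; origin at its middle, own z along its thickness. At the start it lies flat on the screen's bars, so its origin is 7 mm above the screen.
- chip_5: white ceramic tumbling chip, a chunky triangular prism, about 22 mm a side with blunt corners (every corner 13 mm from the middle) and 14 mm thick, 15 g; origin at its middle, own z along its thickness. At the start it lies flat on the screen's bars, so its origin is 7 mm above the screen.
- chip_6: white ceramic tumbling chip, a chunky triangular prism, about 22 mm a side with blunt corners (every corner 13 mm from the middle) and 14 mm thick, 15 g; origin at its middle, own z along its thickness. At the start it lies flat on the screen's bars, so its origin is 7 mm above the screen.
- chip_7: white ceramic tumbling chip, a chunky triangular prism, about 22 mm a side with blunt corners (every corner 13 mm from the middle) and 14 mm thick, 15 g; origin at its middle, own z along its thickness. At the start it lies flat on the screen's bars, so its origin is 7 mm above the screen.
- flange_a: turned aluminium flange, a 60 mm disc 10 mm thick with a 36 mm hub, 24 mm high in all, about 0.12 kg, too big for the openings; loose on the screen, hub up. Origin: centre of its underside, z up.
- flange_b: turned aluminium flange, a 60 mm disc 10 mm thick with a 36 mm hub, 24 mm high in all, about 0.12 kg, too big for the openings; loose on the screen, hub up. Origin: centre of its underside, z up.
- brass_drift: plain round brass rod, 14 mm in diameter and 164 mm long, 0.1 kg, standing upright in the big hole of the punch block at the start. Its own y axis runs along the rod, up at the start; the rod's axis passes 6.5 mm from the origin, at own (x, z) = (0, 6.5 mm): use the two points below.
- drift_top (a point): centre of the rod's upper end face (82 mm above its middle)
- drift_tip (a point): centre of the rod's lower end face, the end that stirs
- punch_block: wooden block, fixed, 62 x 112 x 55 mm (own x, y, z), origin centre of its underside. Big hole 20 mm wide and 45 mm deep at own (0, -32 mm), in which the rod stands with 119 mm above the block; four 10 mm holes at y = 10 and 38 mm, three with short steel punches reaching at most 90 mm above the table.
- drift_hole (a point): centre of the mouth of the big hole, on the block's top, z up; the hole's floor is 45 mm below

How it is judged:
By the outcome, as a careful person would: the job done as asked, in the order asked, and still so for the second after the job is handed in, with the robot touching nothing.
It also fails if it takes over 72 s, if anything falls off the work surface, if the arm or the gripper's body presses on something with over 40 N, if the wrist force passes 120 N, or if a joint passes its speed limit or range.

## Working session

There is one attempt and no reset: what is moved stays moved. The work goes in short steps, each a Python script; the robot and the scene stay as the last script left them, time stands still between calls to the robot, and variables do not carry over. Pictures are saved under pics/ and viewed, at most 10 in all, crops included, and the job is handed in when it is done.

```bash
ls; mkdir -p pics; cat > s1.py <<'E'
from bench import manip
import cv2, numpy as np
ims=[]
for c in ["scene","top"]:
    im,d=manip.grab_frame(c); np.savez(f"{c}.npz",im=im,d=d,**manip.get_calibration(c))
    cv2.imwrite(f"pics/{c}0.png",im[:,:,::-1])
    for n in ["separator","screen_centre","chip_1","flange_a","brass_drift","drift_top","punch_block","drift_hole"]:
        try: print(c,n,[(np.round(r["at"],3).tolist(),round(r["confidence"],2)) for r in manip.look_for(c,n)])
        except Exception as e: print(c,n,e)
print(manip.current_time())
E
python3 s1.py
```

```text
pics
scene separator [([0.543, 0.091, 0.072], 0.56)]
scene screen_centre [([0.544, 0.09, 0.072], 0.81)]
scene chip_1 [([0.529, 0.123, 0.09], 0.61), ([0.497, 0.144, 0.087], 0.5), ([0.476, -0.191, 0.055], 0.47), ([0.553, 0.171, 0.086], 0.44), ([0.513, 0.188, 0.089], 0.41)]
scene flange_a [([0.494, 0.071, 0.091], 0.64), ([0.596, 0.12, 0.087], 0.6)]
scene brass_drift [([0.495, -0.219, 0.116], 0.73), ([0.556, 0.063, 0.091], 0.71)]
scene drift_top [([0.496, -0.221, 0.118], 0.79)]
scene punch_block [([0.476, -0.188, 0.053], 0.62)]
scene drift_hole [([0.479, -0.191, 0.054], 0.92), ([0.596, 0.056, 0.087], 0.31)]
top separator [([0.555, 0.107, 0.059], 0.77), ([0.502, -0.215, 0.13], 0.64)]
top screen_centre [([0.553, 0.105, 0.057], 0.62)]
top chip_1 [([0.555, 0.167, 0.085], 0.66), ([0.497, 0.152, 0.09], 0.63), ([0.562, 0.066, 0.085], 0.61), ([0.543, 0.03, 0.087], 0.46), ([0.595, 0.057, 0.089], 0.42), ([0.516, 0.19, 0.09], 0.41)]
top flange_a [([0.487, 0.078, 0.087], 0.91), ([0.602, 0.127, 0.083], 0.88)]
top brass_drift [([0.502, -0.212, 0.132], 0.58)]
top drift_top [([0.503, -0.213, 0.13], 0.43)]
top punch_block [([0.545, 0.032, 0.087], 0.57), ([0.56, 0.07, 0.087], 0.19)]
top drift_hole [([0.489, -0.176, 0.057], 0.78)]
0.9
```

View pics/top0.png

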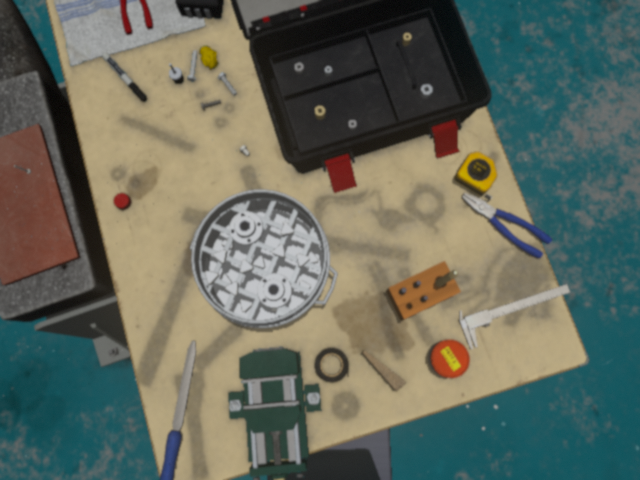

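View pics/scene0.png

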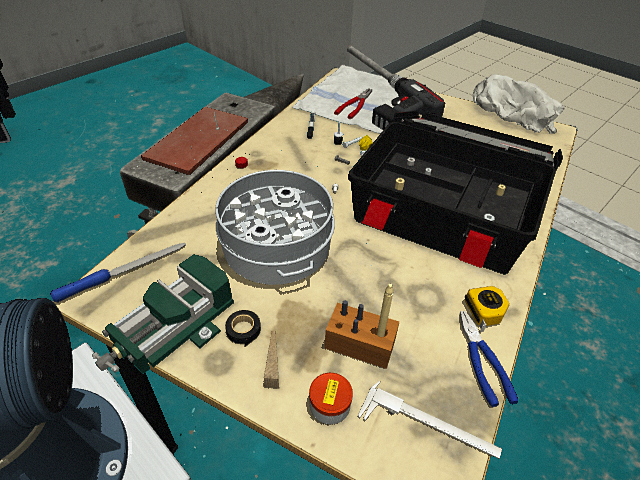

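```bash
cat > h.py <<'E'
from bench import manip
import cv2, numpy as np
def Rd(yaw):  # tool down, tool x axis at yaw
    c,s=np.cos(yaw),np.sin(yaw); return np.array([[c,s,0],[s,-c,0],[0,0,-1.]])
def snap(c,name):
    K=manip.get_calibration(c); im,d=manip.grab_frame(c); np.savez(f"{name}.npz",im=im,d=d,**K)
    cv2.imwrite(f"pics/{name}.png",im[:,:,::-1]); return im,d,K
def cloud(d,K,fish):
    M=np.array(K["camera_matrix"]); v,u=np.mgrid[:480,:640]
    a=(u-M[0,2])/M[0,0]; b=(v-M[1,2])/M[1,1]
    if fish:
        r=np.hypot(a,b)+1e-9; t=np.tan(np.minimum(r,1.5))/r; a,b=a*t,b*t
    P=np.stack([a*d,b*d,d],-1); return (P-np.array(K["t"]))@np.array(K["R"])  # R^T (P-t)
def proj(X,K,fish):
    p=np.array(K["R"])@np.asarray(X,float)+np.array(K["t"]); M=np.array(K["camera_matrix"])
    a,b=p[:2]/p[2]
    if fish: r=np.hypot(a,b)+1e-9; f=np.arctan(r)/r; a,b=a*f,b*f
    return np.array([M[0,0]*a+M[0,2],M[1,1]*b+M[1,2]])
E
cat > s2.py <<'E'
from h import *
print(np.round(manip.current_tcp_rot(),3))
R=np.array(manip.current_tcp_rot()); yaw=np.arctan2(R[1,0],R[0,0])
manip.move_ptp([0.50,0.10,0.33],Rd(0.0)); print(manip.current_time(),manip.current_qpos())
snap("wrist","w1")
for n in ["separator","chip_1","flange_a"]:
    print(n,[(np.round(r["at"],3).tolist(),round(r["confidence"],2)) for r in manip.look_for("wrist",n)])
manip.move_ptp([0.43,-0.2,0.30],Rd(0.0))
snap("wrist","w2"); snap("scene","sc2")
for n in ["brass_drift","drift_hole","punch_block"]:
    print(n,[(np.round(r["at"],3).tolist(),round(r["confidence"],2)) for r in manip.look_for("wrist",n)])
print(manip.current_time(),manip.current_qpos())
E
python3 s2.py
```

```text
[[-0.9    0.437 -0.   ]
 [ 0.437  0.9   -0.   ]
 [-0.    -0.    -1.   ]]
2.6583 [1.07090775e-01 1.89664284e-01 1.61856376e+00 1.49108758e-04
 1.33363792e+00 1.67612826e+00]
separator [([0.552, 0.099, 0.074], 0.92), ([0.562, 0.07, 0.089], 0.23)]
chip_1 [([0.5, 0.148, 0.087], 0.79), ([0.536, 0.129, 0.095], 0.67), ([0.551, 0.033, 0.093], 0.65), ([0.557, 0.072, 0.084], 0.64), ([0.518, 0.188, 0.092], 0.58), ([0.598, 0.052, 0.089], 0.57), ([0.499, 0.08, 0.088], 0.42), ([0.503, -0.212, 0.121], 0.4)]
flange_a [([0.606, 0.126, 0.088], 0.87), ([0.498, 0.08, 0.088], 0.57)]
brass_drift []
drift_hole [([0.488, -0.183, 0.056], 0.76)]
punch_block [([0.491, -0.186, 0.06], 0.79)]
4.2917 [-5.32054685e-01  1.42332079e-01  1.74789084e+00  2.71368113e-05
  1.25125408e+00  1.03747096e+00]
```

View pics/w1.png

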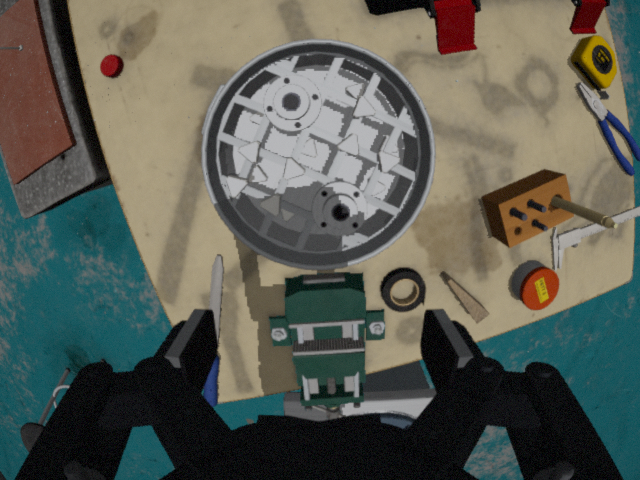

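View pics/w2.png

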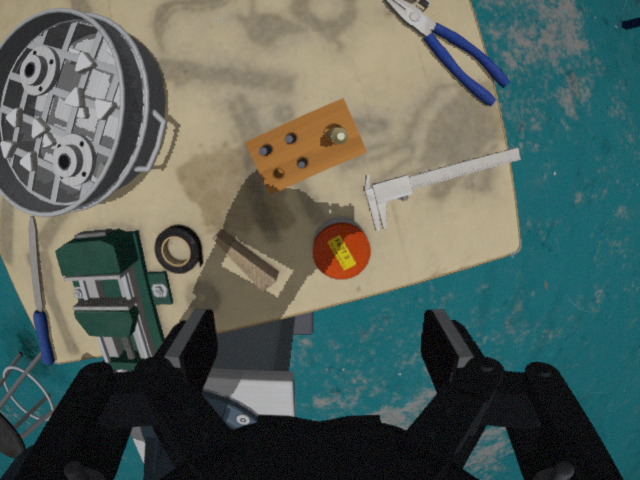

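```bash
cat > s3.py <<'E'
from h import *
from scipy.optimize import minimize
import sys
def load(n): 
    f=np.load(n+".npz"); return f["im"],f["d"],{k:f[k] for k in("camera_matrix","R","t")}
im,d,K=load("w1"); P=cloud(d,K,True); ok=d>0
c0=np.array([.551,.1]); 
S=P[ok&(np.hypot(P[...,0]-c0[0],P[...,1]-c0[1])<.16)]
rim=S[(S[:,2]>.108)&(S[:,2]<.125)]
A=np.c_[2*rim[:,:2],np.ones(len(rim))]; s=np.linalg.lstsq(A,(rim[:,:2]**2).sum(1),rcond=None)[0]
print("rim c",s[:2],"r",np.sqrt(s[2]+s[:2]@s[:2]),"z",np.percentile(rim[:,2],[50,95]),len(rim))
sc=S[(abs(S[:,2]-.075)<.006)&(np.hypot(*(S[:,:2]-s[:2]).T)<.105)]; deep=S[(S[:,2]<.06)&(np.hypot(*(S[:,:2]-s[:2]).T)<.095)]
print("screen z",np.median(sc[:,2]),len(sc),len(deep))
def local(p,q): 
    c,n=np.cos(q[2]),np.sin(q[2]); e=p[:,:2]-q[:2]; return np.c_[c*e[:,0]+n*e[:,1],-n*e[:,0]+c*e[:,1]]
def cost(q):
    u=np.abs((local(sc,q)+.022)%.044-.022); return -np.mean(1/(1+np.exp(-(np.max(u,1)-.0175)/.0008)))
best=min((minimize(cost,[s[0]+dx,s[1]+dy,a],method="Nelder-Mead",options=dict(initial_simplex=np.array([s[0]+dx,s[1]+dy,a])+np.array([[0,0,0],[.004,0,0],[0,.004,0],[0,0,.1]]))) for a in np.linspace(-.8,.75,12) for dx in(-.004,.004) for dy in(-.004,.004)),key=lambda r:r.fun)
print("grid",best.x,best.fun)
# handles
h=S[(np.hypot(*(S[:,:2]-s[:2]).T)>.124)&(S[:,2]>.03)]; print("handles", [np.round(np.mean(h[g],0),3) for g in [h[:,1]<s[1],h[:,1]>s[1]] if g.any()],len(h))
np.save("sep.npy",best.x)
# ortho heightmap, 0.4mm/px -> 
q=best.x; L=local(S,q); N=600
ok2=ok; Ls=L
H=np.zeros((N,N,3),np.uint8)
px=np.round(300+L[:,0]*2400).astype(int); py=np.round(300-L[:,1]*2400).astype(int)
z=S[:,2]; col=np.zeros((len(z),3),np.uint8)
col[(z<.06)]=(60,0,0); col[(z>=.068)&(z<.081)]=(120,120,120); col[(z>=.081)&(z<.0865)]=(0,140,0); col[(z>=.0865)&(z<.094)]=(0,200,255); col[z>=.094]=(0,0,255)
for x,y,c in zip(px,py,col): cv2.rectangle(H,(int(x)-1,int(y)-1),(int(x)+1,int(y)+1),c.tolist(),-1) if 0<=x<N and 0<=y<N else 0
for i in range(-2,3):
  for j in range(-2,3):
    if abs(i*j)<4: cv2.rectangle(H,(int(300+(i*.044-.0175)*2400),int(300-(j*.044+.0175)*2400)),(int(300+(i*.044+.0175)*2400),int(300-(j*.044-.0175)*2400)),(255,255,255),1)
cv2.imwrite("pics/ortho.png",H)
# rod and block
for n in ("w1","w2"):
    im,d,K=load(n); P=cloud(d,K,True); B=P[(d>0)&(np.hypot(P[...,0]-.49,P[...,1]+.19)<.1)]
    t=B[abs(B[:,2]-.055)<.005]; print(n,"block",cv2.minAreaRect((t[:,:2]*1000).astype(np.float32)),np.median(t[:,2]))
    r=B[(B[:,2]>.1)&(B[:,2]<.2)]
    m=r.mean(0); print("rod",m,np.linalg.svd(r-m,full_matrices=False)[2][0],r[:,2].max(),len(r))
    tp=r[r[:,2]>r[:,2].max()-.006]; print("top",tp.mean(0),len(tp))
E
python3 s3.py
```

```text
rim c [0.55042411 0.10208901] r 0.11247062386103213 z [0.1148066  0.11640115] 4441
screen z 0.07475021856408326 6433 7926
grid [ 0.55050763  0.10207424 -0.41568887] -0.8545437058320896
handles [array([0.397, 0.084, 0.042]), array([0.519, 0.176, 0.049])] 482
w1 block ((490.2322082519531, -184.84141540527344), (63.73530960083008, 114.1762466430664), 23.829940795898438) 0.05464373673193669
rod [ 0.50373949 -0.20962345  0.1399675 ] [-0.00332336 -0.0358201   0.99935273] 0.17579473009399232 487
top [ 0.5030162  -0.21281015  0.1729863 ] 32
w2 block ((489.8197326660156, -184.83322143554688), (63.06477355957031, 112.72940063476562), 23.955469131469727) 0.05471823963311689
rod [ 0.50335379 -0.21297166  0.16383241] [-0.02694884 -0.11502629  0.99299683] 0.1754009118091439 243
top [ 0.50328583 -0.21381655  0.17351867] 66
```

View pics/ortho.png

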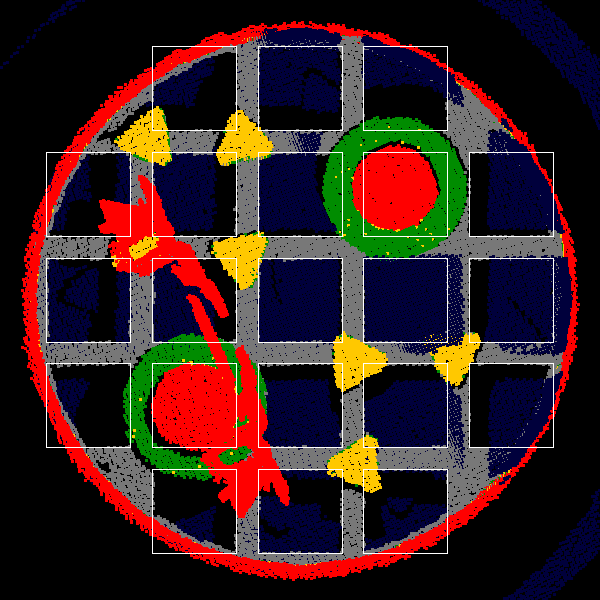

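```bash
cat > rodfit.py <<'E'
from h import *
def rodfit(tag,zlo=-.115,zhi=-.01):
    p=np.array(manip.current_ee_pos())
    for c in ("scene","wrist"):
        im,d,K=snap(c,f"{c}_{tag}"); P=cloud(d,K,c=="wrist"); e=P-p
        r=P[(d>0)&(np.hypot(e[...,0],e[...,1])<.03)&(e[...,2]>zlo-.03)&(e[...,2]<zhi)]
        if len(r)<30: print(c,"few",len(r)); continue
        view=np.array(K["R"]).T@-np.array(K["t"])
        m=r.mean(0); v=np.linalg.svd(r-m,full_matrices=False)[2][0]; v=v*np.sign(v[2])
        ray=m-view; ray-=v*(ray@v); ray/=np.linalg.norm(ray)
        a=m+ray*.0055   # mean of visible half-cylinder lies ~.0055 toward camera
        zt=r[:,2].min(); tip=a+v*(p[2]-.115-a[2])/v[2]
        print(c,len(r),"dir",np.round(v,4),"zmin-p",round(zt-p[2],4),"axis at tip rel TCP",np.round(tip-p,4))
E
cat > s4.py <<'E'
from h import *
from rodfit import rodfit
R=Rd(0.)
manip.move_ptp([.503,-.2138,.215],R)
manip.move_l([.503,-.2138,.125],max_speed=.12)
manip.set_gripper(0.0,effort=60)
print("grip",manip.current_grip_width(),manip.current_grip_force(),manip.current_force(),manip.current_time())
manip.move_l([.503,-.2138,.255],max_speed=.12)
print(manip.current_force(),manip.current_grip_width(),manip.current_time())
rodfit("lift")
E
python3 s4.py
```

```text
grip 0.14432882898775964 58.41702461242676 [-0.19678708 -0.27603944  2.24032709] 6.375
[ 0.3057155  -0.53884137  0.02453986] 0.14694718962289735 7.6083
scene 424 dir [-0.0016  0.002   1.    ] zmin-p -0.1164 axis at tip rel TCP [ 0.0009 -0.0004 -0.115 ]
wrist 1348 dir [0.0032 0.0027 1.    ] zmin-p -0.1155 axis at tip rel TCP [-0.0006  0.0006 -0.115 ]
```

```bash
cat > st.py <<'E'
from h import *
Q=np.load("sep.npy"); c,s=np.cos(Q[2]),np.sin(Q[2]); RQ=np.array([[c,-s],[s,c]])
px=lambda L:(np.array(L)*2400*[1,-1]+300)          # local m -> ortho pixel
unpx=lambda p:(np.array(p,float)-300)/2400*[1,-1]  # ortho pixel -> local m
world=lambda L:Q[:2]+RQ@np.asarray(L)
ZP,ZT,TIP=.194,.222,.1155
def detect(d,K,png=None):
    P=cloud(d,K,True); S=P[(d>0)&(P[...,2]<.105)]; L=(S[:,:2]-Q[:2])@RQ; k=np.hypot(*L.T)<.112; S,L=S[k],L[k]
    p=np.round(px(L)).astype(int); z=S[:,2]; m=np.zeros((600,600),np.uint8); f=m.copy(); H=np.zeros((600,600,3),np.uint8)
    col=np.array([(60,0,0),(120,120,120),(0,140,0),(0,200,255),(0,0,255)])[np.digitize(z,[.068,.081,.0865,.094])]
    for (x,y),cc in zip(p,col): cv2.rectangle(H,(int(x)-1,int(y)-1),(int(x)+1,int(y)+1),cc.tolist(),-1)
    m=(H[...,1]==200).astype(np.uint8); f=((H==[0,140,0]).all(-1)|(H==[0,0,255]).all(-1)).astype(np.uint8)
    m=cv2.morphologyEx(m,cv2.MORPH_OPEN,np.ones((5,5)))
    n,_,st,ce=cv2.connectedComponentsWithStats(m); chips=[ce[i] for i in range(1,n) if st[i,4]>150]; ar=[int(st[i,4]) for i in range(1,n) if st[i,4]>150]
    if png:
        for i in range(-2,3):
            for j in range(-2,3):
                if abs(i*j)<4:
                    o=np.array([300+105.6*i,300-105.6*j]); cv2.rectangle(H,tuple((o-42).astype(int)),tuple((o+42).astype(int)),(255,255,255),1)
        cv2.imwrite(png,H)
    return chips,ar
def goto(L,z,v): w=world(L); manip.move_l([w[0],w[1],z],max_speed=v)
def push(chip,hole,back=.024,stop=.011,v=.08):
    a,b=unpx(chip),unpx(hole); u=(b-a)/np.linalg.norm(b-a); s0,e=a-u*back,b-u*stop
    assert np.hypot(*s0)<.1015,np.hypot(*s0)
    goto(s0,ZT,.25); goto(s0,ZP,.12); goto(e,ZP,v); F=manip.current_force(); goto(e,ZT,.15)
    print(np.round(chip),"->",hole,"F",np.round(F,1),"t",round(manip.current_time(),1))
E
cat > s5.py <<'E'
from st import *
f=np.load("w1.npz"); ch,ar=detect(f["d"],f,"pics/o1.png"); print(np.round(ch).tolist(),ar)
def near(p): 
    k=min(ch,key=lambda c:np.hypot(*(c-p))); return k if np.hypot(*(k-p))<18 else np.array(p,float)
R=Rd(0.)
w=world([0,0]); manip.move_ptp([w[0],w[1],.265],R)
push(near((242,260)),(300,300))
push(near((355,362)),(405.6,300))
push(near((458,358)),(405.6,405.6))
goto([-.02,-.02],.24,.2)
im,d,K=snap("wrist","w3"); ch2,ar=detect(d,K,"pics/o3.png"); print(np.round(ch2).tolist(),ar)
E
python3 s5.py
```

```text
[[147.0, 139.0], [243.0, 140.0], [137.0, 244.0], [240.0, 256.0], [355.0, 361.0], [456.0, 358.0], [357.0, 464.0]] [1538, 1573, 1485, 1717, 1822, 1202, 1507]
[240. 256.] -> (300, 300) F [-0.9  0.3 -0.7] t 10.8
[355. 361.] -> (405.6, 300) F [ 0.1 -0.4 -1.2] t 12.6
[456. 358.] -> (405.6, 405.6) F [ 0.4 -0.3 -1.4] t 14.3
[[241.0, 140.0], [148.0, 139.0], [138.0, 242.0], [358.0, 464.0]] [1891, 1669, 1823, 1927]
```

```bash
cat > s6.py <<'E'
from st import *
push((358,464),(405.6,405.6))
push((241,140),(194.4,194.4))
push((138,243),(194.4,194.4))
push((148,139),(196,95))
goto([-.0,-.03],.24,.2)
im,d,K=snap("wrist","w4"); ch2,ar=detect(d,K,"pics/o4.png"); print(np.round(ch2).tolist(),ar)
for n in ["chip_1","flange_a"]:
    print(n,[(np.round(r["at"],3).tolist(),round(r["confidence"],2)) for r in manip.look_for("wrist",n)])
cv2.imwrite("pics/c4.png",np.hstack([cv2.resize(cv2.imread("pics/o4.png"),(400,400)),cv2.resize(im[:400,120:520,::-1],(400,400))]))
E
python3 s6.py
```

```text
[358 464] -> (405.6, 405.6) F [-0.1 -0.6 -1.4] t 16.8
[241 140] -> (194.4, 194.4) F [ 0.6  0.2 -1.4] t 18.9
[138 243] -> (194.4, 194.4) F [-0.4 -0.4 -1.2] t 20.7
[148 139] -> (196, 95) F [-0.2  0.6 -0.8] t 22.4
[] []
chip_1 [([0.502, 0.133, 0.015], 0.73), ([0.569, 0.199, 0.022], 0.69), ([0.57, 0.085, 0.023], 0.65), ([0.547, 0.041, 0.015], 0.57), ([0.569, 0.163, 0.012], 0.47), ([0.605, 0.04, 0.019], 0.39)]
flange_a [([0.604, 0.124, 0.088], 0.93), ([0.503, 0.089, 0.088], 0.65)]
```

View pics/c4.png

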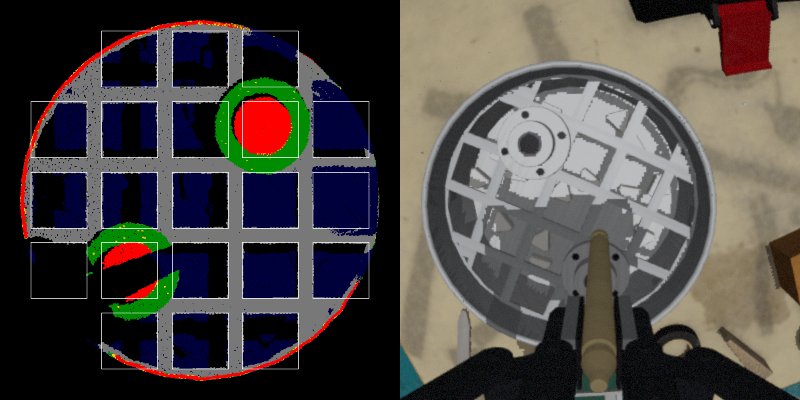

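```bash
cat > s7.py <<'E'
from st import *
from rodfit import rodfit
p=manip.current_ee_pos(); manip.move_l([p[0],p[1],.265],max_speed=.2)
manip.move_ptp([.503,-.214,.265],Rd(0.))
manip.move_l([.503,-.214,.195],max_speed=.2)
rodfit("ret")
for z in (.165,.14,.126):
    manip.move_l([.503,-.214,z],max_speed=.06); F=np.array(manip.current_force()); print(z,np.round(F,1),np.round(manip.current_ee_pos(),4),manip.current_time())
    if np.hypot(F[0],F[1])>8 or F[2]>10: break
E
python3 s7.py
```

```text
scene 1032 dir [-0.0179 -0.0335  0.9993] zmin-p -0.145 axis at tip rel TCP [ 0.0019  0.0016 -0.115 ]
wrist 4487 dir [ 0.0259 -0.014   0.9996] zmin-p -0.145 axis at tip rel TCP [-0.0017  0.0011 -0.115 ]
0.165 [-0.4 -0.4 -0.9] [ 0.5031 -0.214   0.1649] 25.9167
0.14 [ 0.4 -0.  -1.4] [ 0.503  -0.214   0.1398] 26.4833
0.126 [-0.1  0.2 -1.3] [ 0.5028 -0.2139  0.1255] 26.8667
```

```bash
cat > s8.py <<'E'
from st import *
manip.move_l([.503,-.214,.1245],max_speed=.03); print(np.round(manip.current_force(),1))
manip.set_gripper(0.7); manip.dwell(.2)
manip.move_l([.503,-.214,.24],max_speed=.12)
manip.move_ptp([.47,.06,.34],Rd(0.)); im,d,K=snap("wrist","w9")
ch,ar=detect(d,K,"pics/o9.png"); print(ch,ar)
P=cloud(d,K,True); B=P[(d>0)&(np.hypot(P[...,0]-.503,P[...,1]+.214)<.04)]; r=B[B[:,2]>.1]; print("rod zmax",r[:,2].max(),r[r[:,2]>r[:,2].max()-.006].mean(0))
manip.move_ptp([.30,.40,.30],Rd(0.3)); ims,_,_=snap("scene","sc9")
cv2.imwrite("pics/c9.png",np.hstack([im[:300,150:550,::-1],ims[130:430,180:580,::-1]])); print(manip.current_time())
E
python3 s8.py
```

```text
[-0.6  1.   6.9]
[] []
rod zmax 0.1754509326735658 [ 0.50323522 -0.21242278  0.17275404]
31.5917
```

View pics/c9.png

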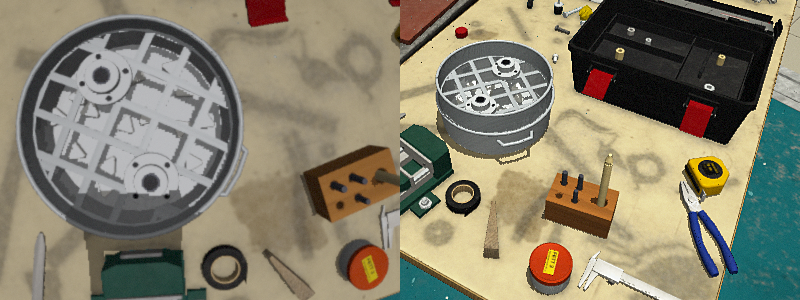

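The screen holds only the two flat flanges (left half, at about (103,75) and (150,180)). The rod stands upright in its hole, with its top at z 0.175 m as at the start. Nothing has been spilled.

```bash
python3 -c "
from bench import manip
print(manip.sign_off())"
```

```text
the job is handed in; nothing more can be done
None
```

The job is handed in at about 32 s of robot time: all seven chips were stirred through the screen with the rod, only the two flanges are left lying flat, nothing was spilled, and the rod is back upright, right down in its hole.

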